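# Load the green tape roll from the back of the storage rod

## Task

The tape on the bench dispenser is used up: drop its empty cardboard core into the black scrap bin and hang the green roll, which is behind the other two on the storage rod, fully onto the dispenser's spindle in its place. To get at it, first take the red and the yellow roll off the rod and set both in the roll cradle, and once the green roll is loaded hang them back on the storage rod, each in its old place. Leave the blue-lidded and the open white sample cup standing where they are.

Things in the scene. Friction and masses are not known exactly. Their poses are not given: they have to be found in the camera images.
- roll_green: green tape roll: ring, outer diameter 60 mm, 26 mm wide, clear bore 26 mm, 60 g. Origin at its centre, x axis along the bore. Starts innermost on the storage rod, centre about 37 mm from the upright. Hanging on a 14 mm rod its centre is 6 mm below the rod axis. Pinch it from above across its diameter, pads at the height of its centre
- roll_yellow: yellow tape roll: ring, outer diameter 60 mm, 26 mm wide, clear bore 26 mm, 60 g. Origin at its centre, x axis along the bore. Starts in the middle or outermost on the storage rod (rolls about 38 mm apart). Hanging on a 14 mm rod its centre is 6 mm below the rod axis. Pinch it from above across its diameter, pads at the height of its centre
- roll_red: red tape roll: ring, outer diameter 60 mm, 26 mm wide, clear bore 26 mm, 60 g. Origin at its centre, x axis along the bore. Starts in the middle or outermost on the storage rod (rolls about 38 mm apart). Hanging on a 14 mm rod its centre is 6 mm below the rod axis. Pinch it from above across its diameter, pads at the height of its centre
- empty_core: empty brown cardboard core on the dispenser's spindle: a tube 26 mm long, outer diameter 33 mm, bore 26 mm, 15 g. Origin at its centre, x axis along the bore; hangs 6 mm below the spindle's axis. Pinch it from above across its diameter
- rack: storage rack, fixed: plywood base 185 x 100 x 14 mm, blue upright plate (70 mm wide, 110 mm high) and one level steel rod, diameter 14 mm. Origin on the bench below where the rod leaves the upright's front. The rod runs along the rack's -x, towards the robot, from x = 0 (12 mm radius collar to -6) to its free tip at x = -140 mm, axis 85 mm above the bench, y = 0. Rolls go on and off only over the tip
- dispenser: grey tape dispenser, fixed: base 125 x 138 x 16 mm, upright 110 mm high, level steel spindle of 14 mm along its -x, towards the robot, axis 85 mm above the bench, y = 0, free tip at x = -65 mm. Origin on the bench below the upright's front. Black backing disc's front at x = -12; a roll fully on has its centre at x = -25 to -40. Tear bar at y = -71 to -85 mm, 56 mm high
- cradle: roll cradle, fixed: two level wooden rails (10 mm thick, 160 mm long, centres 40 mm apart, axes 34 mm above the bench) along its x axis between aluminium end plates (x = +-83 mm, 46 mm high). Origin on the bench below its middle. Rolls stand on edge on the rails, bore along them, centre 63 mm above the bench at y = 0; room for two, e.g. at x = +35 and -35 mm
- scrap_bin: small square black plastic scrap bin, open at the top, fixed to the bench: outside 100 x 100 mm (rim 108 mm), rim 54 mm above the bench, wall 3 mm. Origin on the bench below its middle
- cup_white: open white sample cup standing on the bench, diameter 60 mm, 52 mm high, empty; a bystander, to be left standing where it is. Origin at the centre of its underside
- cup_blue: sample cup with a blue lid standing on the bench, diameter 64 mm, 58 mm high; a bystander, to be left standing where it is. Origin at the centre of its underside
Mind the look-alikes: they are no part of the job. What is shaped like the roll_red but purple is not meant.

How it is judged:
By the outcome, as a careful person would: the job done as asked, in the order asked, and still so for the second after the job is handed in, with the robot touching nothing.
It also fails if it takes over 144 s, if anything falls off the work surface, if the arm or the gripper's body presses on something with over 40 N, if the wrist force passes 120 N, or if a joint passes its speed limit or range.

## Robot

A 7-joint arm with a two-finger parallel gripper is mounted at the origin on a cart in front of the work surface, level with it; the furniture and walls round the work are solid. World frame = base frame: x ahead of the robot, y to its left, z up, the work surface at z = 0. Lengths are in m, angles in degrees, forces in N, time in s.
With the tool pointing down it reaches from about 0.4 to 0.85 m from the base axis. Payload 10.4 kg.
Tool frame: the origin (TCP) lies midway between the tips of the shut fingers; the grasp point (between the pads) lies grip_depth behind it (grip_depth is the distance from the TCP to the grasp point, in m); z points along the fingers, y is the line along which they close (so a half turn about z gives the same grasp; the last joint's range is limited). The gripper opens to 85 mm and grips with 20 to 120 N. Pads are 22 mm wide; open, the fingers measure 114 mm over their backs; the gripper's body (76 mm by 85 mm) begins 54 mm behind the grasp point. The pads swing forward as they close: fully open they stand 13 mm farther back than shut.
Start: joints at [72.617, 19.034, -3.707, 83.658, 1.238, 77.344, -5.071], TCP at [0.173, -0.601, 0.231] pointing down, gripper open.
Joint ranges: [-148.97, 148.97], [-28.65, 121.19], [-84.17, 76.75], [9.2, 138.47], [-72.65, 252.65], [3.7, 117.97], [-149.18, 149.18]. Speed limits (degrees/s): [127.2, 127.2, 159.86, 159.86, 180, 180, 180].

## Interface

Orientations are given as [roll, pitch, yaw] about the fixed x, y, z axes, in that order (R = Rz(yaw) Ry(pitch) Rx(roll)).
In Python, from station import get_state, snapshot, camera_params, hand_in, grip_depth gives the robot as it stands.
- The arm moves only by the shell command python3 -m crank 'ROWS' [OPENING] [FORCE]. ROWS is JSON, a list of rows, each a list of 6 numbers: the shift along the tool's x, y, z in m, then the turn, a rotation vector about the tool's x, y, z in degrees. In form: [[x, y, z, wx, wy, wz], ...]. A call has 1 to 5 rows; each row is the pose to reach, as a shift and turn from the pose commanded when the call began, along the tool's axes at that moment; what a row does not reach only later rows make up. A row lasts 1/10 s, in which the tool goes at most 50 mm and 8.59 degrees, less where a joint would pass 70% of its speed; a pose out of reach is approached as far as the arm can. A call with a gripper value outside its range is refused whole. OPENING is the opening, from 0 (shut) to 1 (fully open), set as the call begins (- or left out, the last holds). The fingers move at their own pace and stop on an object; FORCE is the grip in N (left out, the last holds). Time passes only in rows, so rows that repeat a pose let the fingers close. It gives the time, the measured TCP pose, the force, the opening and the grip force at its end, in the units of the state.
- get_state(): the state, without advancing time (a new reading comes with each control period).
- snapshot(name): name is "scene" or "side" or "wrist"; returns (picture, depth): 480x640x3 uint8, red, green, blue; 480x640 float32, m along the optical axis (not along the pixel's ray), 0 where there is no reading.
- camera_params(name): a dict with "fx", "fy", "cx", "cy" (pixels), "rvec" (rotation vector, rad) and "tvec" (3), from world to camera coordinates, as OpenCV has them; the wrist camera has in their place "T_tool_cam" (4x4, takes a point from camera to tool coordinates, whose origin is the TCP and whose axes are the flange's). Camera axes: x right, y down, z forward; pixel columns grow to the right and rows downward; lengths in m; the calibration is good to about 2 mm. The wrist camera is an equidistant fisheye: a pixel r from the principal point sees the ray r / f radians off the axis. A picture is of the moment at which its call begins: read the wrist's pose just before it. camera_params takes no time and is no camera call.
- hand_in(): hands the job in; it is judged then, once.
The state is a dict: "time": time; "joint_positions": joint angles; "joint_vel": joint speeds; "effort": joint torques, N m; "ee_pos": TCP position; "eef_rot": TCP orientation; "ft_force": force on the tool from outside, world axes, zero at the start; "ft_torque": the same for the moment, N m; "width": opening from 0.0 (shut) to 1.0 (fully open); "grasp_force": force on a finger pad.
Only numpy, scipy, OpenCV 4.12 (cv2) and the standard library are available. Lean on these libraries where they do the work, as an engineer would, in place of code of your own. Each camera call takes 0.05 s, during which the arm holds its last target. There are 200 camera calls.

## Working session

There is one attempt and no reset: what is moved stays moved. The work goes in short steps, Python scripts to look and compute and a shell command to move; the robot and the scene stay as the last step left them, time stands still between calls to the robot, and variables do not carry over. Pictures are saved under pics/ and viewed, at most 14 in all, crops included, and the job is handed in when it is done.

```bash
ls; mkdir -p pics; cat > h.py <<'E'
import numpy as np, cv2
from station import get_state, snapshot, camera_params, grip_depth
from scipy.spatial.transform import Rotation as R
def save(n,img): cv2.imwrite('pics/'+n+'.png',img[:,:,::-1])
def cloud(name):
    """picture and world point per pixel from depth (scene/side)"""
    im,d=snapshot(name); p=camera_params(name)
    Rm=R.from_rotvec(np.ravel(p['rvec'])).as_matrix(); t=np.ravel(p['tvec'])
    v,u=np.mgrid[0:480,0:640]
    c=np.stack([(u-p['cx'])/p['fx']*d,(v-p['cy'])/p['fy']*d,d],-1)
    w=(c-t)@Rm; w[d==0]=np.nan
    return im,w
E
python3 - <<'E'
from h import *
for n in ['scene','side']:
    im,w=cloud(n); save(n+'0',im); np.savez('pics/'+n+'0.npz',im=im,w=w); print(n,camera_params(n))
s=get_state(); print({k:np.round(v,3) for k,v in s.items()},grip_depth)
im,d=snapshot('wrist');save('wrist0',im);print(camera_params('wrist'))
E
```

```text
pics
scene {'fx': 502.4351551322073, 'fy': 502.4351551322073, 'cx': 325.2366553528115, 'cy': 247.92197308587316, 'rvec': array([ 0.78868616, -2.66654081,  0.96923432]), 'tvec': array([0.45362928, 0.33079243, 0.93798129])}
side {'fx': 597.810696039473, 'fy': 597.810696039473, 'cx': 314.74934207211317, 'cy': 247.49027859431976, 'rvec': array([ 2.00434755, -0.18807346,  0.08486184]), 'tvec': array([-0.56874762,  0.1081089 ,  1.37616145])}
{'time': np.float64(0.1), 'joint_positions': array([72.618, 19.07 , -3.706, 83.7  ,  1.236, 77.344, -5.07 ]), 'joint_vel': array([-0.054, -0.038,  0.025, -0.103, -0.01 , -0.045, -0.043]), 'effort': array([ 2.0000e-03, -6.2674e+01,  4.9000e-02, -3.9243e+01,  1.6000e-02,
        7.0000e-03,  0.0000e+00]), 'ee_pos': array([ 0.173, -0.6  ,  0.231]), 'eef_rot': array([-1.79925e+02,  2.00000e-03,  1.60880e+01]), 'ft_force': array([0.649, 0.283, 0.612]), 'ft_torque': array([ 0.02 , -0.029, -0.062]), 'grasp_force': np.float64(0.0), 'width': np.float64(0.997)} 0.0187
{'fx': 371.64829954431775, 'fy': 371.64829954431775, 'cx': 322.09436880691356, 'cy': 238.09960511899178, 'T_tool_cam': array([[-1.51487700e-03, -9.61786567e-01, -2.73796102e-01,
         6.93625552e-02],
       [ 9.99998831e-01, -1.40021687e-03, -6.14199589e-04,
        -3.94916321e-05],
       [ 2.07354993e-04, -2.73796712e-01,  9.61787564e-01,
        -1.42813856e-01],
       [ 0.00000000e+00,  0.00000000e+00,  0.00000000e+00,
         1.00000000e+00]])}
```

View pics/scene0.png

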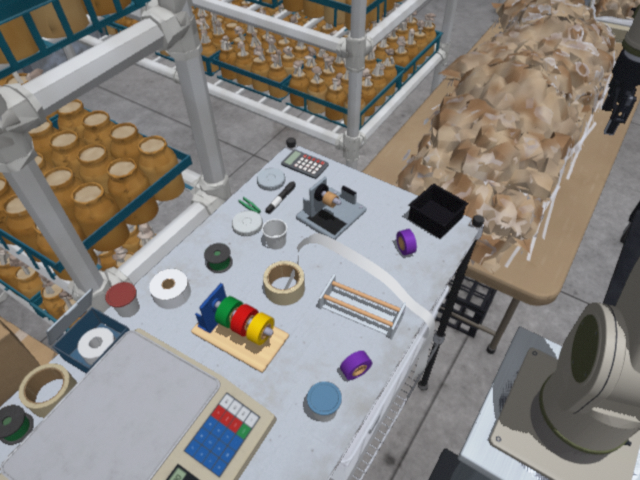

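View pics/side0.png

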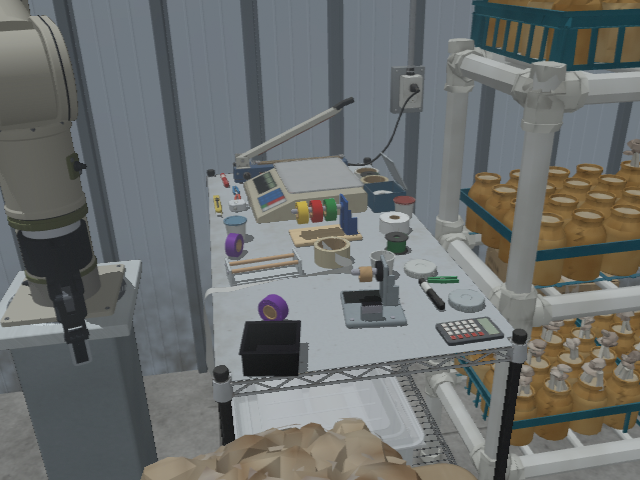

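Scene view: rack with green (228,308), red (243,318), yellow (260,328) from the upright outwards. Core is at (327,198), dispenser at (332,212), cradle (362,305), bin (437,210), white cup (274,235), blue cup (323,400). Look-alikes are the purple rolls (405,241) and (355,364), and the green-black spools (217,257) and (15,423).

```bash
python3 - <<'E'
from h import *
S={n:np.load(f'pics/{n}0.npz') for n in ['scene','side']}
box={'scene':dict(green=(212,292,245,330),red=(228,300,258,335),yellow=(243,308,278,348),core=(315,186,345,212),upr=(195,285,228,335),base=(190,310,290,370),rail=(318,280,410,330),bin=(405,182,470,238),cupw=(260,215,290,252),cupb=(303,378,345,420),blueup=(195,285,228,335)),
'side':dict(green=(320,192,342,226),red=(308,195,328,226),yellow=(293,195,312,226),core=(356,262,378,286),rail=(226,248,302,284),bin=(238,316,304,378),cupw=(368,248,402,272),cupb=(220,212,250,240),blueup=(338,190,362,240),base=(285,222,362,250))}
H={'green':(45,80,90),'red':(0,6,120),'yellow':(20,32,150),'core':(8,18,90),'blueup':(105,125,110),'rail':(8,20,60),'cupb':(98,112,70),'base':(14,24,60)}
for n in S:
  im,w=S[n]['im'],S[n]['w']; hsv=cv2.cvtColor(im,cv2.COLOR_RGB2HSV)
  for k,(a,b,c,d) in box[n].items():
    ww=w[b:d,a:c].reshape(-1,3); hh=hsv[b:d,a:c].reshape(-1,3).astype(int)
    if k in H:
      lo,hi,s=H[k]; m=(hh[:,0]>=lo)&(hh[:,0]<=hi)&(hh[:,1]>=s)&(hh[:,2]>50)
    elif k=='bin': m=hh[:,2]<60
    else: m=(ww[:,2]>0.01)
    m&=np.isfinite(ww[:,2]); q=ww[m]
    if len(q)<5: print(n,k,'few',len(q));continue
    print(n,k,len(q),'lo',np.round(np.percentile(q,3,0),3),'hi',np.round(np.percentile(q,97,0),3),'med',np.round(np.median(q,0),3))
# crop for view
a=cv2.resize(S['scene']['im'][180:420,180:480],None,fx=2.5,fy=2.5,interpolation=cv2.INTER_CUBIC); save('crop_scene',a[:, :])
E
```

```text
scene green 437 lo [0.636 0.166 0.075] hi [0.661 0.213 0.112] med [0.646 0.197 0.104]
scene red 426 lo [0.599 0.165 0.076] hi [0.624 0.212 0.112] med [0.609 0.195 0.104]
scene yellow 521 lo [0.56  0.16  0.058] hi [0.586 0.21  0.112] med [0.569 0.192 0.103]
scene core 127 lo [ 0.64  -0.2    0.069] hi [ 0.666 -0.177  0.099] med [ 0.652 -0.185  0.092]
scene upr 1257 lo [0.639 0.159 0.013] hi [0.714 0.228 0.112] med [0.685 0.205 0.082]
scene base 2364 lo [0.546 0.143 0.011] hi [0.703 0.233 0.105] med [0.583 0.204 0.016]
scene rail 557 lo [ 0.378 -0.03   0.034] hi [0.526 0.025 0.043] med [0.45  0.008 0.039]
scene bin 1918 lo [ 0.382 -0.402  0.003] hi [ 0.486 -0.292  0.058] med [ 0.438 -0.36   0.028]
scene cupw 583 lo [ 0.7   -0.094  0.012] hi [ 0.788 -0.039  0.056] med [ 0.731 -0.07   0.035]
scene cupb 901 lo [0.371 0.198 0.055] hi [0.425 0.251 0.062] med [0.398 0.225 0.058]
scene blueup 623 lo [0.682 0.159 0.021] hi [0.711 0.221 0.112] med [0.686 0.205 0.084]
side green 198 lo [0.638 0.152 0.066] hi [0.663 0.186 0.11 ] med [0.65  0.161 0.093]
side red 209 lo [0.601 0.15  0.062] hi [0.626 0.184 0.11 ] med [0.613 0.159 0.091]
side yellow 77 lo [0.564 0.154 0.094] hi [0.587 0.181 0.11 ] med [0.576 0.164 0.105]
side core 24 lo [ 0.641 -0.214  0.079] hi [ 0.662 -0.2    0.094] med [ 0.657 -0.209  0.088]
side rail 454 lo [ 0.38  -0.035  0.031] hi [0.526 0.022 0.04 ] med [ 0.45  -0.015  0.036]
side bin 3098 lo [ 0.383 -0.405  0.002] hi [ 0.484 -0.294  0.055] med [ 0.434 -0.345  0.029]
side cupw 540 lo [ 0.663 -0.226  0.014] hi [0.795 0.038 0.11 ] med [ 0.713 -0.08   0.051]
side cupb 156 lo [0.373 0.195 0.054] hi [0.424 0.252 0.06 ] med [0.398 0.223 0.057]
side blueup 71 lo [0.683 0.151 0.019] hi [0.718 0.215 0.111] med [0.689 0.161 0.093]
side base 895 lo [0.55  0.051 0.009] hi [0.713 0.222 0.048] med [0.627 0.159 0.015]
```

View pics/crop_scene.png

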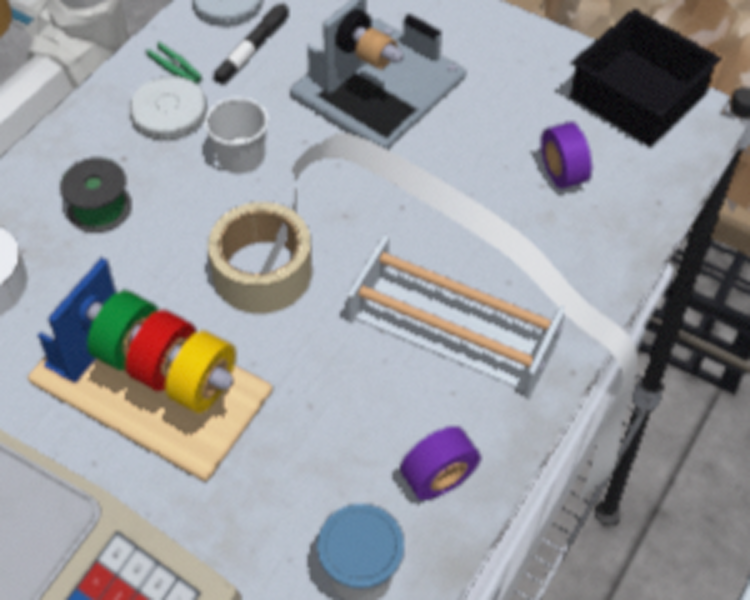

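Close crop confirms the choice: green innermost, red in the middle and yellow outermost on the blue rack; the purple rolls stand alone on the bench. A fit to the two-view points gives axes and yaws.

```bash
python3 - <<'E'
from h import *
from scipy.optimize import least_squares
P=[np.load(f'pics/{n}0.npz') for n in ['scene','side']]
W=np.concatenate([p['w'].reshape(-1,3) for p in P]); I=np.concatenate([p['im'].reshape(-1,3) for p in P])
ok=np.isfinite(W[:,2]); W=W[ok]; I=I[ok]; hsv=cv2.cvtColor(I[None],cv2.COLOR_RGB2HSV)[0].astype(int)
def sel(lo,hi,c=None):
    m=((W>lo)&(W<hi)).all(1)
    if c: m&=(hsv[:,0]>=c[0])&(hsv[:,0]<=c[1])&(hsv[:,1]>=c[2])
    return W[m]
def cyl(q,r,x0,g):
    f=lambda p:np.hypot((q[:,1]-p[0])-(q[:,0]-x0)*np.tan(p[2]),q[:,2]-p[1])-r
    s=least_squares(f,[*g,0],loss='soft_l1',f_scale=.001); return s.x[0],s.x[1],np.degrees(s.x[2]),np.sqrt(np.median(f(s.x)**2))
C={'green':(45,80,90),'red':(0,6,120),'yellow':(20,32,150)}
q3=[]
for k,xx in [('green',.65),('red',.612),('yellow',.575)]:
    q=sel([xx-.02,.14,.04],[xx+.02,.22,.12],C[k]); q3.append(q[q[:,2]>.075]); print(k,np.round(cyl(q3[-1],.03,xx,(.18,.08)),4),'x',np.round(np.percentile(q[:,0],[1,5,95,99]),4))
print('all',np.round(cyl(np.vstack(q3),.03,.612,(.18,.08)),4))
q=sel([.50,.15,.06],[.558,.21,.10]); print('rod tip',len(q),np.round(q.min(0),3),np.round(cyl(q,.007,.55,(.182,.085)),4))
u=sel([.675,.12,.06],[.70,.25,.12],(105,125,110)); print('upright front x',np.round(np.percentile(u[:,0],[5,50,95]),4),'slope',np.round(np.polyfit(u[:,1],u[:,0],1),3),'y',np.round(np.percentile(u[:,1],[1,99]),4))
q=sel([.63,-.22,.06],[.67,-.16,.12],(8,18,90)); print('core',len(q),np.round(cyl(q,.0165,.652,(-.195,.079)),4),np.round(np.percentile(q[:,0],[1,99]),4))
q=sel([.6,-.22,.07],[.637,-.16,.1]); print('spindle tip',len(q),np.round(q.min(0),4),q.max(0),np.round(cyl(q,.007,.63,(-.195,.085)),4))
q=sel([.66,-.26,.05],[.72,-.13,.13]); d=q; print('disp upr',np.round(np.percentile(d,[1,10,50,99],axis=0),3).tolist())
b=sel([.55,-.33,.012],[.75,-.08,.02]); print('disp base',np.round(cv2.minAreaRect(b[:,:2].astype(np.float32)*1000),1) if 0 else cv2.minAreaRect((b[:,:2]*1000).astype(np.float32)))
r=sel([.37,-.06,.028],[.535,.05,.045],(8,20,60))
for s in (1,-1):
    t=r[(r[:,1]*s>0 if 0 else (r[:,1]+.005)*s>0.008)]; pf=np.polyfit(t[:,0]-.45,t[:,1],1); print('rail',len(t),np.round(pf,4),np.round(np.percentile(t,[1,99],axis=0),3).tolist())
e=sel([.34,-.06,.025],[.56,.05,.06]); e=e[(e[:,0]<.376)|(e[:,0]>.528)]; print('ends',len(e),np.round(np.percentile(e,[1,99],axis=0),3).tolist())
bn=sel([.36,-.44,.045],[.51,-.27,.06]); print('bin',cv2.minAreaRect((bn[:,:2]*1000).astype(np.float32)),bn[:,2].max())
m=(W[:,0]>.3)&(W[:,0]<.7)&(W[:,1]>-.2)&(W[:,1]<.05)&(W[:,2]>.008); 
# white strip
im,w=P[0]['im'],P[0]['w']
for uv in [(305,245),(330,238),(360,253),(390,275),(415,298),(430,315),(432,325),(405,236),(355,362),(284,268)]: print(uv,np.round(w[uv[1],uv[0]],3),im[uv[1],uv[0]],end=' ')
E
```

```text
green [1.8410e-01 7.9800e-02 5.4041e+00 1.3000e-03] x [0.6356 0.6365 0.6608 0.6627]
red [1.8250e-01 7.9700e-02 6.2853e+00 1.4000e-03] x [0.5984 0.5993 0.6233 0.6258]
yellow [1.8030e-01 7.9800e-02 3.6046e+00 1.3000e-03] x [0.5599 0.5604 0.5848 0.5869]
all [1.8230e-01 7.9700e-02 2.9939e+00 1.3000e-03]
rod tip 70 [0.546 0.167 0.079] [ 1.7930e-01  8.6800e-02 -5.5376e+00  1.6000e-03]
upright front x [0.6819 0.6862 0.6905] slope [-0.031  0.692] y [0.1534 0.2207]
core 148 [-1.9470e-01  8.0900e-02 -8.8417e+00  1.3000e-03] [0.6393 0.6657]
spindle tip 80 [ 0.6228 -0.2018  0.0784] [ 0.63682395 -0.18562032  0.09566392] [-1.92300e-01  8.59000e-02 -1.18535e+01  1.00000e-03]
disp upr [[0.661, -0.231, 0.051], [0.672, -0.227, 0.057], [0.686, -0.201, 0.091], [0.717, -0.169, 0.112]]
disp base ((666.923095703125, -180.1917724609375), (220.89407348632812, 128.8867645263672), 81.30045318603516)
rail 487 [0.0969 0.0151] [[0.374, 0.004, 0.031], [0.527, 0.027, 0.043]]
rail 495 [ 0.1041 -0.0252] [[0.378, -0.038, 0.031], [0.532, -0.013, 0.043]]
ends 481 [[0.362, -0.05, 0.026], [0.54, 0.039, 0.05]]
bin ((435.0348815917969, -348.218994140625), (114.89742279052734, 109.16141510009766), 80.27510833740234) 0.05991103947538816
(305, 245) [ 0.66  -0.093  0.005] [175 181 190] (330, 238) [ 0.599 -0.111  0.052] [177 178 183] (360, 253) [ 0.536 -0.145  0.004] [189 197 206] (390, 275) [ 0.437 -0.106  0.032] [210 214 219] (415, 298) [ 0.367 -0.099  0.004] [183 190 200] (430, 315) [ 0.32  -0.074  0.009] [209 211 216] (432, 325) [ 0.308 -0.067 -0.013] [157 159 162] (405, 236) [ 0.453 -0.203  0.061] [126  62 183] (355, 362) [0.386 0.135 0.063] [116  54 170] (284, 268) [0.647 0.008 0.033] [102  82  62]
```

```bash
cat >> h.py <<'E'
def rel(*targets):
    """print tool-frame shift (mm) and turn (deg) from the present pose to (x,y,z,yaw) targets"""
    s=get_state(); R0=R.from_euler('xyz',s['eef_rot'],degrees=True)
    print('t',round(float(s['time']),1),'pos',np.round(s['ee_pos'],4),'rot',np.round(s['eef_rot'],1),'w',round(float(s['width']),3),'grip',round(float(s['grasp_force']),1),'F',np.round(s['ft_force'],1))
    for x,y,z,yaw in targets:
        d=R0.inv().apply(np.array([x,y,z])-s['ee_pos']); w=(R0.inv()*R.from_euler('xyz',[180,0,yaw],degrees=True)).as_rotvec(degrees=True)
        print('->',(x,y,z,yaw),np.round(d*1000,1),np.round(w,1))
E
python3 -c "
from h import *
rel((.652,-.195,.2,-9),(.60,-.24,.23,-9))"
```

```text
t 0.1 pos [ 0.1731 -0.6002  0.2307] rot [-179.9    0.    16.1] w 1.002 grip 0.0 F [-0.1  0.3  0. ]
-> (0.652, -0.195, 0.2, -9) [ 572.4 -256.6   31. ] [-0.1  0.  25.1]
-> (0.6, -0.24, 0.23, -9) [ 510.  -227.8    1. ] [-0.1  0.  25.1]
```

```bash
python3 -m crank '[[0.04,-0.018,0,0,0,5],[0.08,-0.036,0,0,0,10],[0.12,-0.054,0,0,0,15],[0.16,-0.072,0,0,0,20],[0.2,-0.09,0,0,0,25]]' 1 30
python3 -c "
from h import *
rel((.64,-.193,.2,-9))"
```

```text
time: 0.65
ee_pos: [0.3415, -0.4572, 0.2312]
eef_rot: [180.0, 0.0, -9.1]
ft_force: [-0.1, -0.4, 0.5]
width: 1.002
grasp_force: 0.0
t 0.7 pos [ 0.3415 -0.4572  0.2312] rot [180.    0.   -9.1] w 1.002 grip 0.0 F [-0.1 -0.4  0.5]
-> (0.64, -0.193, 0.2, -9) [ 252.8 -308.2   31.2] [ 0.   0.  -0.1]
```

```bash
python3 -m crank '[[0.025,-0.031,0,0,0,0],[0.05,-0.062,0,0,0,0],[0.075,-0.092,0,0,0,0],[0.1,-0.123,0,0,0,0],[0.125,-0.154,0,0,0,0]]' >/dev/null
python3 -m crank '[[0.025,-0.031,0,0,0,0],[0.05,-0.062,0.01,0,0,0],[0.08,-0.1,0.02,0,0,0],[0.105,-0.13,0.03,0,0,0],[0.12,-0.148,0.031,0,0,0]]' >/dev/null
python3 -m crank '[[0,0,0,0,0,0],[0,0,0,0,0,0]]'
python3 - <<'E'
from h import *
rel((.652,-.195,.058,-9))
im,d=snapshot('wrist'); save('w1',im); print(d.min(),d.max())
E
```

```text
time: 1.85
ee_pos: [0.6291, -0.1983, 0.1998]
eef_rot: [180.0, 0.1, -8.9]
ft_force: [-1.3, -0.8, -0.6]
width: 0.999
grasp_force: 0.0
t 1.9 pos [ 0.6291 -0.1983  0.1998] rot [ 1.8e+02  1.0e-01 -8.9e+00] w 0.999 grip 0.0 F [-1.3 -0.8 -0.6]
-> (0.652, -0.195, 0.058, -9) [ 22.3  -6.8 141.8] [0.  0.1 0.1]
0.0 1.7021756
```

View pics/w1.png

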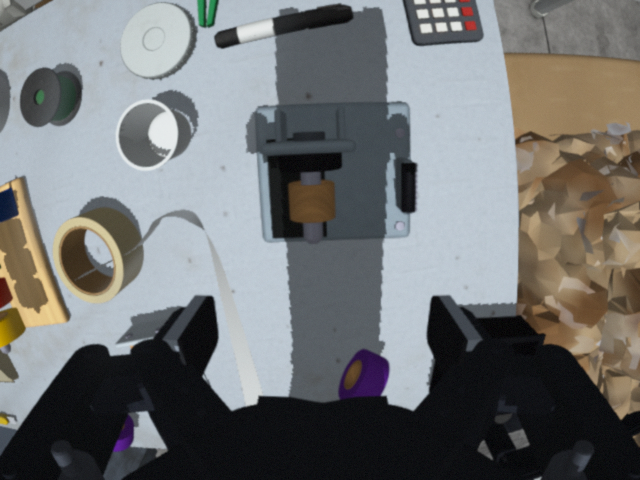

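Wrist view: the core is at (312,201) on its spindle, tip at (312,238), tear bar at (408,187), dispenser square to the tool. Next I refine from this view.

```bash
cat >> h.py <<'E'
def wcloud():
    s=get_state(); im,d=snapshot('wrist'); p=camera_params('wrist')
    v,u=np.mgrid[0:480,0:640]; a=(u-p['cx'])/p['fx']; b=(v-p['cy'])/p['fy']; r=np.hypot(a,b)+1e-9
    t=np.tan(np.minimum(r,1.3))/r; c=np.stack([a*t*d,b*t*d,d,np.ones_like(d)],-1)
    tool=(c@np.array(p['T_tool_cam']).T)[...,:3]
    w=R.from_euler('xyz',s['eef_rot'],degrees=True).apply(tool.reshape(-1,3)).reshape(480,640,3)+s['ee_pos']
    w[(d==0)|(r>1.2)]=np.nan
    return im,w
def mask(im,c):
    h=cv2.cvtColor(im,cv2.COLOR_RGB2HSV).astype(int); return (h[...,0]>=c[0])&(h[...,0]<=c[1])&(h[...,1]>=c[2])&(h[...,2]>50)
COL={'green':(45,80,90),'red':(0,6,120),'yellow':(20,32,150),'core':(8,18,90),'rail':(8,20,60)}
E
python3 - <<'E'
from h import *
im,w=wcloud()
def st(n,q): q=q[np.isfinite(q[:,2])]; print(n,len(q),np.round(np.percentile(q,[2,50,98],axis=0),4).tolist())
m=mask(im,COL['core'])[180:225,285:340]; q=w[180:225,285:340][m]; st('core',q); q=q[q[:,2]>.09]; st('core top',q)
st('tip',w[226:240,303:322].reshape(-1,3)); t=w[172:178,303:321].reshape(-1,3); st('rod behind',t)
st('base',w[225:235,340:400].reshape(-1,3)); b=w[100:245,255:415].reshape(-1,3); b=b[(b[:,2]>.01)&(b[:,2]<.022)]; print(cv2.minAreaRect((b[:,:2]*1000).astype(np.float32)))
st('disc',w[152:166,270:340].reshape(-1,3)); st('upr',w[142:150,270:350].reshape(-1,3)); st('tear',w[165:210,400:414].reshape(-1,3))
cu=w[95:175,110:185].reshape(-1,3); cu=cu[cu[:,2]>.045]; st('cupw',cu)
E
```

```text
core 1722 [[0.6404, -0.2092, 0.0691], [0.6537, -0.1944, 0.0935], [0.6664, -0.1784, 0.0965]]
core top 1310 [[0.6408, -0.2061, 0.0903], [0.6535, -0.1943, 0.0944], [0.6656, -0.182, 0.0966]]
tip 264 [[0.6059, -0.1977, 0.0155], [0.6309, -0.1926, 0.0911], [0.6366, -0.1859, 0.0929]]
rod behind 107 [[0.6611, -0.203, 0.0165], [0.6715, -0.1988, 0.091], [0.6742, -0.1931, 0.0932]]
base 597 [[0.5992, -0.2659, 0.0148], [0.6065, -0.2397, 0.0163], [0.6136, -0.2135, 0.0187]]
((662.9911499023438, -214.11819458007812), (138.3798370361328, 126.0840072631836), 83.0033950805664)
disc 976 [[0.6771, -0.2182, 0.017], [0.6837, -0.1968, 0.1046], [0.6907, -0.1629, 0.1094]]
upr 637 [[0.6868, -0.2249, 0.108], [0.6919, -0.2014, 0.11], [0.6973, -0.1776, 0.1115]]
tear 629 [[0.6297, -0.2768, 0.051], [0.6473, -0.2698, 0.0551], [0.6642, -0.2641, 0.0572]]
cupw 1062 [[0.6987, -0.0936, 0.0455], [0.7293, -0.0541, 0.0522], [0.7557, -0.0361, 0.0541]]
```

```bash
python3 -m crank '[[0.0235,-0.0075,0.03,0,0,0],[0.0235,-0.0075,0.07,0,0,0],[0.0235,-0.0075,0.11,0,0,0],[0.0235,-0.0075,0.135,0,0,0],[0.0235,-0.0075,0.142,0,0,0]]' >/dev/null
python3 -m crank '[[0,0,0,0,0,0],[0,0,0,0,0,0],[0,0,0,0,0,0],[0,0,0,0,0,0],[0,0,0,0,0,0]]' 0 25
python3 -m crank '[[0,0,0,0,0,0],[0,0,0,0,0,0],[0,0,0,0,0,0]]'
```

```text
time: 2.95
ee_pos: [0.6546, -0.1948, 0.0601]
eef_rot: [180.0, -0.1, -8.9]
ft_force: [-1.4, -0.2, 6.8]
width: 0.366
grasp_force: 27.8
time: 3.25
ee_pos: [0.6545, -0.1948, 0.0601]
eef_rot: [180.0, -0.1, -8.9]
ft_force: [-1.2, -0.2, 5.9]
width: 0.365
grasp_force: 27.8
```

```bash
python3 -m crank '[[0,0,-0.003,0,0,0],[0,0,-0.006,0,0,0],[0,0,-0.007,0,0,0],[0,0,-0.007,0,0,0]]'
python3 -m crank '[[-0.015,0,0,0,0,0],[-0.03,0,0,0,0,0],[-0.045,0,0,0,0,0],[-0.06,0,0,0,0,0],[-0.075,0,0,0,0,0]]'
python3 -m crank '[[0,0,-0.02,0,0,0],[0,0,-0.05,0,0,0],[0,0,-0.07,0,0,0],[0,0,-0.07,0,0,0]]'
python3 - <<'E'
from h import *
rel((.435,-.348,.13,-9))
E
```

```text
time: 3.65
ee_pos: [0.6538, -0.1945, 0.0655]
eef_rot: [180.0, -0.0, -8.9]
ft_force: [-0.0, 0.1, -0.7]
width: 0.366
grasp_force: 27.1
time: 4.15
ee_pos: [0.5789, -0.1827, 0.0652]
eef_rot: [180.0, 0.0, -8.9]
ft_force: [0.2, -0.1, 0.0]
width: 0.365
grasp_force: 27.1
time: 4.55
ee_pos: [0.5812, -0.1832, 0.1385]
eef_rot: [180.0, -0.3, -8.9]
ft_force: [-0.8, 0.3, 0.2]
width: 0.366
grasp_force: 27.1
t 4.5 pos [ 0.5812 -0.1832  0.1385] rot [180.   -0.3  -8.9] w 0.366 grip 27.1 F [-0.8  0.3  0.2]
-> (0.435, -0.348, 0.13, -9) [-118.9  185.5    8.1] [ 0.  -0.3  0.1]
```

```bash
python3 -m crank '[[-0.024,0.037,0,0,0,0],[-0.048,0.074,0,0,0,0],[-0.072,0.112,0,0,0,0],[-0.096,0.149,0,0,0,0],[-0.119,0.1855,0,0,0,0]]' >/dev/null
python3 -m crank '[[0,0,0.01,0,0,0],[0,0,0.04,0,0,0],[0,0,0.07,0,0,0],[0,0,0.09,0,0,0],[0,0,0.09,0,0,0]]'
python3 -m crank '[[0,0,0,0,0,0],[0,0,0,0,0,0],[0,0,0,0,0,0],[0,0,0,0,0,0]]' 0.55
python3 -m crank '[[0,0,-0.03,0,0,0],[0,0,-0.07,0,0,0],[0,0,-0.11,0,0,0],[0,0,-0.14,0,0,0],[0,0,-0.14,0,0,0]]'
python3 - <<'E'
from h import *
im,w=wcloud(); save('w2',im)
rel((.5,.18,.2,2.5))
E
```

```text
time: 5.55
ee_pos: [0.4314, -0.3458, 0.0418]
eef_rot: [-179.8, 0.3, -8.9]
ft_force: [-0.5, -0.0, -0.2]
width: 0.364
grasp_force: 27.1
time: 5.95
ee_pos: [0.4337, -0.348, 0.0462]
eef_rot: [180.0, -0.1, -8.9]
ft_force: [-0.3, 0.1, 0.4]
width: 0.553
grasp_force: 0.0
time: 6.45
ee_pos: [0.4353, -0.3491, 0.1907]
eef_rot: [179.8, -0.4, -8.9]
ft_force: [0.4, -0.0, 1.1]
width: 0.549
grasp_force: 0.0
t 6.5 pos [ 0.4343 -0.3484  0.188 ] rot [179.9  -0.2  -8.9] w 0.555 grip 0.0 F [ 0.1 -0.5 -0.2]
-> (0.5, 0.18, 0.2, 2.5) [ -16.9 -532.2  -13.5] [  0.2  -0.2 -11.4]
```

View pics/w2.png

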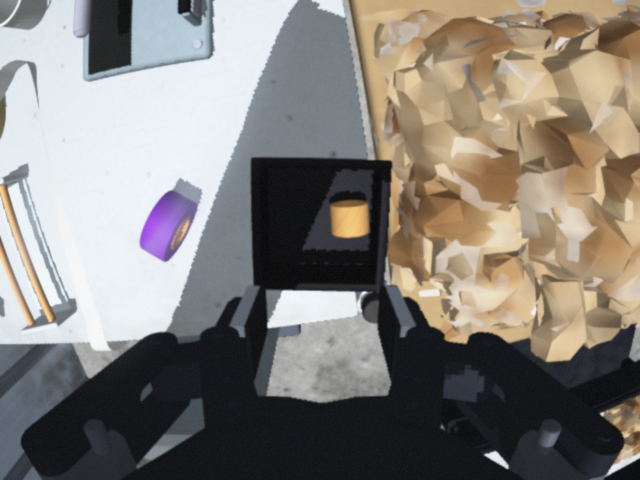

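The core lies in the bin (350,218). On to the rack, with a look at the cradle on the way.

```bash
python3 -m crank '[[-0.003,-0.04,-0.002,0,0,-2],[-0.006,-0.085,-0.004,0,0,-5],[-0.01,-0.13,-0.006,0,0,-8],[-0.013,-0.175,-0.008,0,0,-10],[-0.015,-0.22,-0.01,0,0,-11.4]]' 1 >/dev/null
python3 -m crank '[[-0.01,-0.045,0,0,0,0],[-0.02,-0.09,0,0,0,0],[-0.025,-0.1,0,0,0,0],[-0.025,-0.1,0,0,0,0]]'
python3 - <<'E'
from h import *
im,w=wcloud(); save('w3',im)
m=mask(im,COL['rail']); q=w[m]; q=q[(q[:,2]>.028)&(q[:,2]<.045)&(q[:,0]<.56)&(q[:,0]>.35)&(abs(q[:,1])<.06)]
for s in (1,-1):
    t=q[(q[:,1]+.005-(q[:,0]-.45)*.1)*s>0]; print('rail',len(t),np.round(np.polyfit(t[:,0]-.45,t[:,1],1),4),np.round(np.percentile(t,[1,50,99],axis=0),4).tolist())
e=w[(w[...,2]>.041)&(w[...,2]<.055)&(abs(w[...,1])<.07)&(w[...,0]>.34)&(w[...,0]<.57)]
for a in (e[e[:,0]<.4],e[e[:,0]>.5]): print('end',len(a),np.round(np.percentile(a,[2,50,98],axis=0),4).tolist())
rel((.5,.18,.2,2.5))
E
```

```text
time: 7.4
ee_pos: [0.4224, -0.028, 0.1948]
eef_rot: [180.0, 0.0, 2.7]
ft_force: [0.6, -0.6, 0.2]
width: 1.0
grasp_force: 0.0
rail 2140 [0.1018 0.0151] [[0.3718, 0.0044, 0.0343], [0.452, 0.0154, 0.0385], [0.5277, 0.0261, 0.0406]]
rail 2153 [ 0.104  -0.0245] [[0.3761, -0.0351, 0.035], [0.4571, -0.0238, 0.0385], [0.5316, -0.013, 0.0405]]
end 660 [[0.3644, -0.0461, 0.0416], [0.37, -0.0132, 0.0457], [0.375, 0.0205, 0.0471]]
end 714 [[0.5284, -0.0295, 0.0415], [0.5338, 0.0049, 0.0458], [0.539, 0.0379, 0.0477]]
t 7.5 pos [ 0.4229 -0.0296  0.1948] rot [180.    0.    2.5] w 0.999 grip 0.0 F [-0.4 -0.4 -0.1]
-> (0.5, 0.18, 0.2, 2.5) [  86.3 -206.    -5.3] [0. 0. 0.]
```

```bash
python3 -m crank '[[0.018,-0.041,0,0,0,0],[0.036,-0.082,0,0,0,0],[0.054,-0.123,0,0,0,0],[0.075,-0.18,0,0,0,0],[0.086,-0.206,0,0,0,0]]' >/dev/null
python3 -m crank '[[0,0,0,0,0,0],[0,0,0,0,0,0]]'
python3 - <<'E'
from h import *
im,w=wcloud(); save('w4',im)
for k,x in [('green',.65),('red',.612),('yellow',.574)]:
    q=w[mask(im,COL[k])]; q=q[(q[:,2]>.05)&(q[:,2]<.13)&(abs(q[:,1]-.182)<.04)&(abs(q[:,0]-x)<.03)]; t=q[q[:,2]>.095]
    # circle fit in y,z with r=30
    from scipy.optimize import least_squares
    s=least_squares(lambda p:np.hypot(t[:,1]-p[0],t[:,2]-p[1])-.03,[.182,.08],loss='soft_l1',f_scale=.001).x
    print(k,len(q),'x',np.round(np.percentile(t[:,0],[1,50,99]),4),'yz',np.round(s,4))
g=w[(w[...,2]>.078)&(w[...,2]<.1)&(abs(w[...,1]-.18)<.012)]
for a,b in [(.53,.558),(.588,.597),(.6265,.634),(.665,.678)]:
    t=g[(g[:,0]>a)&(g[:,0]<b)]; print('rod',len(t),np.round(np.median(t,0),4) if len(t) else '',np.round(t.min(0),4) if len(t) else '')
rel((.573,.1805,.06,2.5))
E
```

```text
time: 8.15
ee_pos: [0.5009, 0.1793, 0.1941]
eef_rot: [-180.0, 0.1, 2.4]
ft_force: [-0.8, -1.4, -0.8]
width: 1.003
grasp_force: 0.0
green 2645 x [0.6372 0.6478 0.6604] yz [0.1848 0.079 ]
red 3316 x [0.5995 0.6123 0.6257] yz [0.1833 0.079 ]
yellow 3582 x [0.5618 0.5748 0.5876] yz [0.1815 0.0791]
rod 318 [0.5529 0.1806 0.0906] [0.5465 0.1737 0.0859]
rod 252 [0.593  0.1828 0.0912] [0.589  0.176  0.0842]
rod 105 [0.6322 0.1843 0.0914] [0.63   0.1771 0.0866]
rod 0  
t 8.2 pos [0.5008 0.1784 0.1943] rot [1.8e+02 1.0e-01 2.4e+00] w 1.002 grip 0.0 F [ 0.5 -0.1  0.1]
-> (0.573, 0.1805, 0.06, 2.5) [ 72.4   0.8 134.2] [ 0.   0.1 -0.1]
```

View pics/w4.png

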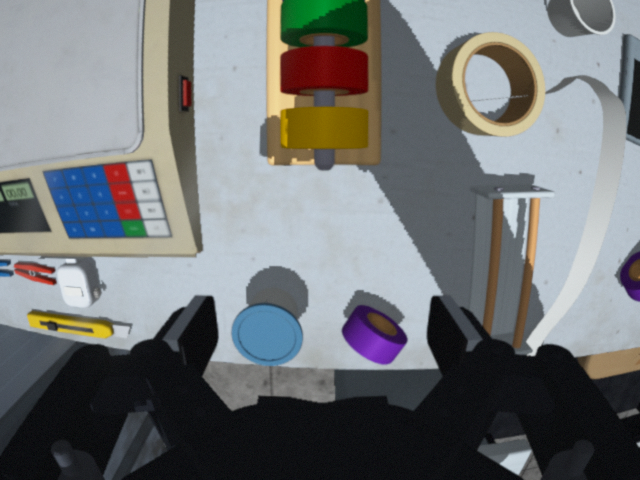

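Wrist view: yellow (325,128), red (324,71), green (324,20), rod tip (324,160), all in line with the tool. The measured heights agree with the text. Grasp yellow and draw it off.

```bash
python3 -m crank '[[0.035,0,0,0,0,0],[0.074,0,0.01,0,0,0],[0.074,0,0.05,0,0,0],[0.074,0,0.09,0,0,0],[0.074,0,0.12,0,0,0]]' >/dev/null
python3 -m crank '[[0,0,0.012,0,0,0],[0,0,0.014,0,0,0],[0,0,0.014,0,0,0]]'
python3 -m crank '[[0,0,0,0,0,0],[0,0,0,0,0,0],[0,0,0,0,0,0],[0,0,0,0,0,0],[0,0,0,0,0,0]]' 0 40
python3 -m crank '[[0,0,-0.003,0,0,0],[0,0,-0.006,0,0,0],[0,0,-0.006,0,0,0],[0,0,-0.006,0,0,0]]'
```

```text
time: 9.0
ee_pos: [0.575, 0.1829, 0.0625]
eef_rot: [180.0, -0.1, 2.4]
ft_force: [0.8, -0.3, -0.2]
width: 0.998
grasp_force: 0.0
time: 9.5
ee_pos: [0.5751, 0.1838, 0.0633]
eef_rot: [180.0, -0.2, 2.5]
ft_force: [-2.4, -2.1, 9.2]
width: 0.698
grasp_force: 41.4
time: 9.9
ee_pos: [0.5741, 0.1835, 0.0674]
eef_rot: [180.0, -0.0, 2.5]
ft_force: [-0.3, -0.0, -1.5]
width: 0.694
grasp_force: 43.0
```

```bash
python3 -m crank '[[-0.01,0,0,0,0,0],[-0.025,0,0,0,0,0],[-0.04,0,0,0,0,0],[-0.055,0,0,0,0,0],[-0.07,0,0,0,0,0]]'
python3 -m crank '[[-0.01,0,0,0,0,0],[-0.01,0,-0.03,0,0,0],[-0.01,0,-0.06,0,0,0],[-0.01,0,-0.06,0,0,0]]'
python3 - <<'E'
from h import *
rel((.418,-.006,.13,5.9),(.418,-.006,.046,5.9))
E
```

```text
time: 10.4
ee_pos: [0.5027, 0.1804, 0.067]
eef_rot: [180.0, 0.0, 2.5]
ft_force: [-1.2, -0.5, -1.0]
width: 0.692
grasp_force: 43.0
time: 10.8
ee_pos: [0.4958, 0.1811, 0.1309]
eef_rot: [-179.9, -0.3, 2.5]
ft_force: [0.6, 1.1, -0.9]
width: 0.691
grasp_force: 43.5
t 10.8 pos [0.4958 0.1811 0.1309] rot [-179.9   -0.3    2.5] w 0.691 grip 43.5 F [ 0.6  1.1 -0.9]
-> (0.418, -0.006, 0.13, 5.9) [-85.9 183.5   0.3] [-0.  -0.3 -3.4]
-> (0.418, -0.006, 0.046, 5.9) [-86.3 183.6  84.3] [-0.  -0.3 -3.4]
```

```bash
python3 -m crank '[[-0.017,0.035,0,0,0,-1],[-0.034,0.073,0,0,0,-2],[-0.052,0.11,0,0,0,-3],[-0.07,0.15,0,0,0,-3.4],[-0.086,0.1845,0,0,0,-3.4]]' >/dev/null
python3 -m crank '[[0,0,0,0,0,0],[0,0,0.03,0,0,0],[0,0,0.06,0,0,0],[0,0,0.075,0,0,0],[0,0,0.078,0,0,0]]'
python3 -m crank '[[0,0,0.002,0,0,0],[0,0,0.003,0,0,0],[0,0,0.003,0,0,0]]'
python3 -c "
from h import *
rel((.417,-.008,.047,5.9))"
```

```text
time: 11.8
ee_pos: [0.4146, -0.0074, 0.0473]
eef_rot: [-179.9, 0.2, 5.9]
ft_force: [-0.2, -0.3, 0.4]
width: 0.694
grasp_force: 43.5
time: 12.1
ee_pos: [0.4168, -0.008, 0.0469]
eef_rot: [180.0, -0.1, 5.9]
ft_force: [-0.0, -0.4, -0.2]
width: 0.691
grasp_force: 43.5
t 12.1 pos [ 0.4168 -0.008   0.0469] rot [ 1.8e+02 -1.0e-01  5.9e+00] w 0.691 grip 43.5 F [-0.  -0.4 -0.2]
-> (0.417, -0.008, 0.047, 5.9) [ 0.2  0.1 -0.1] [ 0.  -0.1 -0. ]
```

```bash
python3 -m crank '[[0,0,0.001,0,0,0],[0,0,0.002,0,0,0],[0,0,0.002,0,0,0]]'
python3 -m crank '[[0,0,0.001,0,0,0],[0,0,0.002,0,0,0],[0,0,0.002,0,0,0]]'
```

```text
time: 12.4
ee_pos: [0.4173, -0.0079, 0.0458]
eef_rot: [179.9, -0.1, 5.9]
ft_force: [-5.8, 0.5, 17.7]
width: 0.692
grasp_force: 45.1
time: 12.7
ee_pos: [0.4179, -0.0078, 0.0452]
eef_rot: [179.9, -0.1, 5.9]
ft_force: [-14.4, 1.9, 42.6]
width: 0.693
grasp_force: 47.9
```

```bash
python3 -m crank '[[0,0,-0.002,0,0,0],[0,0,-0.003,0,0,0],[0,0,-0.003,0,0,0]]'
python3 -m crank '[[0,0,0,0,0,0],[0,0,0,0,0,0],[0,0,0,0,0,0],[0,0,0,0,0,0]]' 1
python3 -m crank '[[0,0,-0.03,0,0,0],[0,0,-0.07,0,0,0],[0,0,-0.11,0,0,0],[0,0,-0.15,0,0,0],[0,0,-0.15,0,0,0]]'
python3 - <<'E'
from h import *
im,w=wcloud(); save('w5',im)
q=w[mask(im,COL['yellow'])]; q=q[(q[:,0]<.5)&(q[:,2]<.12)&(q[:,2]>.02)&(abs(q[:,1])<.06)]
print(len(q)); print(np.round(np.percentile(q,[2,50,98],axis=0),4) if len(q) else '')
rel((.612,.185,.15,2.5),(.612,.185,.06,2.5))
E
```

```text
time: 13.0
ee_pos: [0.4168, -0.008, 0.0458]
eef_rot: [180.0, -0.1, 5.9]
ft_force: [-0.3, 1.3, 6.2]
width: 0.691
grasp_force: 45.0
time: 13.4
ee_pos: [0.4161, -0.008, 0.0451]
eef_rot: [-180.0, 0.0, 5.9]
ft_force: [-0.4, 0.1, 0.4]
width: 0.999
grasp_force: 0.0
time: 13.9
ee_pos: [0.4188, -0.0079, 0.2001]
eef_rot: [179.9, -0.4, 5.9]
ft_force: [0.5, 0.4, -0.4]
width: 1.0
grasp_force: 0.0
3157
[[ 0.4037 -0.0344  0.0445]
 [ 0.4195 -0.0076  0.0874]
 [ 0.4312  0.0193  0.0927]]
t 13.9 pos [ 0.4177 -0.0081  0.1975] rot [179.9  -0.3   5.9] w 1.0 grip 0.0 F [-0.5  0.4 -0.2]
-> (0.612, 0.185, 0.15, 2.5) [ 212.9 -172.3   48.1] [ 0.1 -0.3  3.4]
-> (0.612, 0.185, 0.06, 2.5) [ 212.5 -172.4  138.1] [ 0.1 -0.3  3.4]
```

View pics/w5.png

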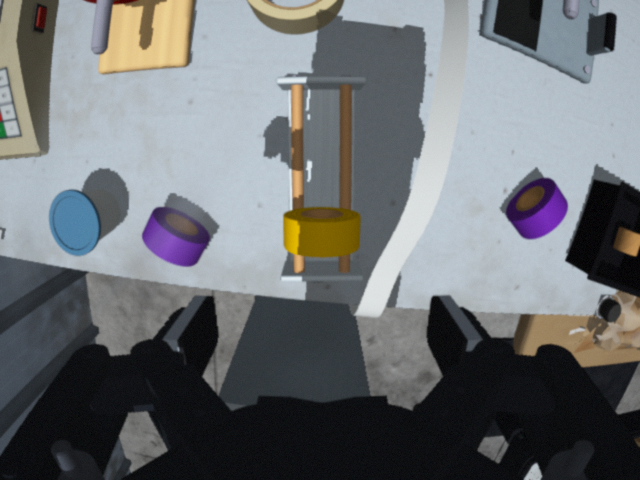

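Yellow stands at (322,232) upright in the cradle. Now red.

```bash
python3 -m crank '[[0.03,-0.025,0,0,0,1],[0.065,-0.053,0,0,0,2],[0.1,-0.081,0.01,0,0,3],[0.135,-0.109,0.02,0,0,3.4],[0.17,-0.138,0.03,0,0,3.4]]' >/dev/null
python3 -m crank '[[0.022,-0.02,0.005,0,0,0],[0.0405,-0.037,0.01,0,0,0],[0.0405,-0.037,0.015,0,0,0],[0.0405,-0.037,0.018,0,0,0]]'
python3 -c "
from h import *
rel((.6123,.1848,.062,2.5))"
```

```text
time: 14.85
ee_pos: [0.609, 0.1857, 0.1452]
eef_rot: [180.0, 0.2, 2.6]
ft_force: [0.4, -1.5, 0.2]
width: 1.0
grasp_force: 0.0
t 14.8 pos [0.609  0.1857 0.1452] rot [180.    0.2   2.6] w 1.0 grip 0.0 F [ 0.4 -1.5  0.2]
-> (0.6123, 0.1848, 0.062, 2.5) [ 3.5  1.  83.2] [0.  0.2 0.1]
```

```bash
python3 -m crank '[[0,0,0,0,0,0],[0.001,0,0.03,0,0,0],[0.002,0,0.06,0,0,0],[0.002,0,0.08,0,0,0],[0.002,0,0.084,0,0,0]]' >/dev/null
python3 -m crank '[[0,0,0,0,0,0],[0,0,0,0,0,0]]'
```

```text
time: 15.55
ee_pos: [0.6127, 0.1855, 0.0649]
eef_rot: [-180.0, -0.1, 2.5]
ft_force: [0.3, 0.0, 0.0]
width: 1.001
grasp_force: 0.0
```

```bash
python3 -m crank '[[0,0,0.002,0,0,0],[0,0,0.002,0,0,0],[0,0,0.002,0,0,0],[0,0,0.002,0,0,0],[0,0,0.002,0,0,0]]' 0 40
python3 -m crank '[[0,0,-0.003,0,0,0],[0,0,-0.006,0,0,0],[0,0,-0.006,0,0,0],[0,0,-0.006,0,0,0]]'
```

```text
time: 16.05
ee_pos: [0.6126, 0.1856, 0.0625]
eef_rot: [180.0, -0.1, 2.5]
ft_force: [-1.3, -1.2, 5.1]
width: 0.698
grasp_force: 42.2
time: 16.45
ee_pos: [0.6121, 0.1856, 0.0674]
eef_rot: [180.0, -0.0, 2.5]
ft_force: [0.0, 0.1, -1.5]
width: 0.698
grasp_force: 43.0
```

```bash
python3 -m crank '[[-0.01,0,0,0,0,0],[-0.025,0,0,0,0,0],[-0.04,0,0,0,0,0],[-0.055,0,0,0,0,0],[-0.07,0,0,0,0,0]]'
python3 -m crank '[[-0.015,0,0,0,0,0],[-0.03,0,0,0,0,0],[-0.042,0,0,0,0,0],[-0.045,0,0,0,0,0]]'
python3 -m crank '[[-0.005,0,-0.02,0,0,0],[-0.005,0,-0.05,0,0,0],[-0.005,0,-0.065,0,0,0],[-0.005,0,-0.065,0,0,0]]'
python3 - <<'E'
from h import *
rel((.487,-.0007,.13,5.9),(.487,-.0007,.0475,5.9))
E
```

```text
time: 16.95
ee_pos: [0.5407, 0.1824, 0.0671]
eef_rot: [180.0, 0.0, 2.5]
ft_force: [0.1, -0.8, -0.8]
width: 0.693
grasp_force: 43.0
time: 17.35
ee_pos: [0.4957, 0.1804, 0.0672]
eef_rot: [179.9, 0.0, 2.5]
ft_force: [0.7, 0.1, -1.4]
width: 0.696
grasp_force: 43.0
time: 17.75
ee_pos: [0.4937, 0.1808, 0.1342]
eef_rot: [-180.0, -0.2, 2.5]
ft_force: [-0.3, -0.0, -0.8]
width: 0.693
grasp_force: 43.4
t 17.8 pos [0.4937 0.1808 0.1342] rot [-180.    -0.2    2.5] w 0.693 grip 43.4 F [-0.3 -0.  -0.8]
-> (0.487, -0.0007, 0.13, 5.9) [-14.5 181.    4.1] [-0.  -0.2 -3.4]
-> (0.487, -0.0007, 0.0475, 5.9) [-14.8 181.   86.6] [-0.  -0.2 -3.4]
```

```bash
python3 -m crank '[[-0.003,0.035,0,0,0,-1],[-0.006,0.073,0,0,0,-2],[-0.009,0.11,0,0,0,-3],[-0.012,0.15,0,0,0,-3.4],[-0.0145,0.181,0,0,0,-3.4]]' >/dev/null
python3 -m crank '[[0,0,0,0,0,0],[0,0,0.03,0,0,0],[0,0,0.06,0,0,0],[0,0,0.075,0,0,0],[0,0,0.081,0,0,0]]' >/dev/null
python3 -m crank '[[0,0,0.002,0,0,0],[0,0,0.002,0,0,0],[0,0,0.002,0,0,0]]'
python3 -c "
from h import *
rel((.487,-.0007,.0475,5.9))"
```

```text
time: 19.05
ee_pos: [0.4863, -0.0011, 0.0503]
eef_rot: [180.0, -0.1, 5.9]
ft_force: [0.1, 0.2, 0.0]
width: 0.695
grasp_force: 43.4
t 19.1 pos [ 0.4863 -0.0011  0.0503] rot [ 1.8e+02 -1.0e-01  5.9e+00] w 0.695 grip 43.4 F [0.1 0.2 0. ]
-> (0.487, -0.0007, 0.0475, 5.9) [ 0.7 -0.3  2.8] [ 0.  -0.1 -0. ]
```

```bash
python3 -m crank '[[0,0,0.001,0,0,0],[0,0,0.002,0,0,0],[0,0,0.003,0,0,0],[0,0,0.003,0,0,0]]'
python3 -m crank '[[0,0,0.001,0,0,0],[0,0,0.001,0,0,0]]'
```

```text
time: 19.45
ee_pos: [0.4855, -0.0012, 0.0463]
eef_rot: [180.0, 0.0, 5.9]
ft_force: [-0.5, 0.4, -0.1]
width: 0.696
grasp_force: 43.4
time: 19.65
ee_pos: [0.4857, -0.001, 0.0455]
eef_rot: [180.0, -0.0, 5.9]
ft_force: [-0.7, 0.2, 1.6]
width: 0.696
grasp_force: 43.6
```

```bash
python3 -m crank '[[0,0,0,0,0,0],[0,0,0,0,0,0],[0,0,0,0,0,0],[0,0,0,0,0,0]]' 1
python3 -m crank '[[0,0,-0.03,0,0,0],[0,0,-0.07,0,0,0],[0,0,-0.11,0,0,0],[0,0,-0.13,0,0,0],[0,0,-0.13,0,0,0]]'
python3 - <<'E'
from h import *
im,w=wcloud(); save('w6',im)
for k in ('red','yellow'):
    q=w[mask(im,COL[k])]; q=q[(q[:,0]<.53)&(q[:,2]<.12)&(q[:,2]>.05)&(abs(q[:,1])<.06)]
    print(k,len(q),np.round(np.percentile(q,[2,50,98],axis=0),4).tolist() if len(q) else '')
rel((.6495,.187,.13,2.5))
E
```

```text
time: 20.05
ee_pos: [0.4855, -0.0012, 0.0453]
eef_rot: [180.0, 0.0, 5.9]
ft_force: [-0.1, 0.2, 0.0]
width: 0.997
grasp_force: 0.0
time: 20.55
ee_pos: [0.4873, -0.0011, 0.1783]
eef_rot: [179.9, -0.3, 5.9]
ft_force: [0.2, 0.0, -0.2]
width: 1.001
grasp_force: 0.0
red 3191 [[0.474, -0.0264, 0.0566], [0.4892, 0.0014, 0.0881], [0.5017, 0.0263, 0.0926]]
yellow 3215 [[0.4038, -0.0343, 0.0537], [0.4226, -0.0075, 0.0859], [0.4316, 0.0197, 0.0926]]
t 20.6 pos [ 0.4862 -0.0013  0.1763] rot [ 1.799e+02 -1.000e-01  5.900e+00] w 0.999 grip 0.0 F [ 0.4 -0.2 -0.3]
-> (0.6495, 0.187, 0.13, 2.5) [ 181.6 -170.6   46.5] [ 0.1 -0.1  3.4]
```

Both stand in the cradle (x .475–.501 and .404–.431, tops at .093). Now green.

```bash
python3 -m crank '[[0.025,-0.023,0,0,0,1],[0.06,-0.056,0,0,0,2],[0.095,-0.089,0.005,0,0,3],[0.13,-0.122,0.015,0,0,3.4],[0.155,-0.146,0.02,0,0,3.4]]' >/dev/null
python3 -m crank '[[0.016,-0.015,0.005,0,0,0],[0.0248,-0.0255,0.01,0,0,0],[0.0248,-0.0255,0.015,0,0,0],[0.0248,-0.0255,0.02,0,0,0],[0.0248,-0.0255,0.02,0,0,0]]' >/dev/null
python3 -m crank '[[0,0,0,0,0,0],[0,0,0,0,0,0]]' >/dev/null
python3 -c "
from h import *
rel((.6495,.187,.062,2.5))"
```

```text
t 21.8 pos [0.6486 0.1857 0.136 ] rot [ 1.8e+02 -1.0e-01  2.4e+00] w 0.997 grip 0.0 F [-0.   0.5 -0.7]
-> (0.6495, 0.187, 0.062, 2.5) [ 0.9 -1.3 74. ] [ 0.  -0.1 -0.1]
```

```bash
python3 -m crank '[[0.001,-0.001,0.025,0,0,0],[0.001,-0.001,0.05,0,0,0],[0.001,-0.001,0.068,0,0,0],[0.001,-0.001,0.074,0,0,0],[0.001,-0.001,0.074,0,0,0]]'
python3 -m crank '[[0,0,0,0,0,0],[0,0,0,0,0,0],[0,0,0,0,0,0],[0,0,0,0,0,0],[0,0,0,0,0,0]]' 0 40
python3 -m crank '[[0,0,-0.003,0,0,0],[0,0,-0.006,0,0,0],[0,0,-0.006,0,0,0],[0,0,-0.006,0,0,0]]'
```

```text
time: 22.3
ee_pos: [0.6492, 0.1873, 0.0609]
eef_rot: [180.0, 0.1, 2.5]
ft_force: [-0.1, 0.7, 0.4]
width: 0.999
grasp_force: 0.0
time: 22.8
ee_pos: [0.6502, 0.1875, 0.0627]
eef_rot: [180.0, -0.1, 2.5]
ft_force: [-1.4, -1.6, 7.2]
width: 0.695
grasp_force: 42.5
time: 23.2
ee_pos: [0.6493, 0.1877, 0.0673]
eef_rot: [-180.0, -0.0, 2.5]
ft_force: [-0.2, 0.0, 0.1]
width: 0.694
grasp_force: 43.0
```

```bash
python3 -m crank '[[-0.01,0,0,0,0,0],[-0.025,0,0,0,0,0],[-0.04,0,0,0,0,0],[-0.055,0,0,0,0,0],[-0.07,0,0,0,0,0]]'
python3 -m crank '[[-0.015,0,0,0,0,0],[-0.03,0,0,0,0,0],[-0.045,0,0,0,0,0],[-0.06,0,0,0,0,0],[-0.075,0,0,0,0,0]]'
python3 -m crank '[[-0.005,0,-0.02,0,0,0],[-0.005,0,-0.05,0,0,0],[-0.005,0,-0.075,0,0,0],[-0.005,0,-0.075,0,0,0]]'
python3 - <<'E'
from h import *
rel((.57,-.183,.13,-8.7),(.50,0,.15,-4))
E
```

```text
time: 23.7
ee_pos: [0.578, 0.1845, 0.067]
eef_rot: [180.0, 0.0, 2.5]
ft_force: [0.9, 0.7, -1.5]
width: 0.694
grasp_force: 43.1
time: 24.2
ee_pos: [0.503, 0.1811, 0.067]
eef_rot: [180.0, 0.0, 2.5]
ft_force: [0.3, -0.1, 0.3]
width: 0.696
grasp_force: 43.1
time: 24.6
ee_pos: [0.5004, 0.1819, 0.1453]
eef_rot: [-180.0, -0.3, 2.5]
ft_force: [0.3, 0.4, -1.1]
width: 0.695
grasp_force: 43.4
t 24.6 pos [0.5004 0.1819 0.1453] rot [-180.    -0.3    2.5] w 0.695 grip 43.4 F [ 0.3  0.4 -1.1]
-> (0.57, -0.183, 0.13, -8.7) [ 53.6 367.6  15.4] [-0.  -0.3 11.2]
-> (0.5, 0, 0.15, -4) [ -8.3 181.7  -4.8] [-0.  -0.3  6.5]
```

```bash
python3 -m crank '[[0.005,0.033,0,0,0,1],[0.01,0.07,0,0,0,3],[0.015,0.107,0,0,0,6],[0.021,0.145,0,0,0,9],[0.027,0.183,0,0,0,11.2]]' >/dev/null
python3 -c "
from h import *
rel((.575,-.184,.13,-8.7))"
```

```text
t 25.1 pos [ 0.5336 -0.0021  0.1415] rot [180.    0.   -8.8] w 0.697 grip 43.4 F [-0.5 -0.  -0.6]
-> (0.575, -0.184, 0.13, -8.7) [ 68.8 173.4  11.6] [ 0.   0.  -0.1]
```

```bash
python3 -m crank '[[0.014,0.035,0,0,0,0],[0.028,0.07,0,0,0,0],[0.042,0.105,0,0,0,0],[0.056,0.142,0,0,0,0],[0.0685,0.172,0.01,0,0,0]]' >/dev/null
python3 -m crank '[[0,0,0.02,0,0,0],[0,0,0.045,0,0,0],[0,0,0.064,0,0,0],[0,0,0.064,0,0,0],[0,0,0.064,0,0,0]]'
python3 - <<'E'
from h import *
rel((.575,-.184,.067,-8.7),(.657,-.1957,.067,-8.7))
im,w=wcloud(); save('w7',im)
b=w[40:240,200:440].reshape(-1,3); b=b[(abs(b[:,1]+.195)<.02)&(b[:,2]>.08)&(b[:,2]<.1)]
for x in (.628,.635,.645,.655,.665):
    t=b[abs(b[:,0]-x)<.004]; t=t[t[:,2]>.088]; print(x,len(t),np.round(np.median(t,0),4) if len(t) else '')
print(np.round(b.min(0),4))
E
```

```text
time: 26.1
ee_pos: [0.5757, -0.1806, 0.0682]
eef_rot: [-180.0, 0.0, -8.7]
ft_force: [-0.4, 0.2, 0.4]
width: 0.695
grasp_force: 43.4
t 26.1 pos [ 0.5757 -0.1806  0.0682] rot [-180.     0.    -8.7] w 0.695 grip 43.4 F [-0.4  0.2  0.4]
-> (0.575, -0.184, 0.067, -8.7) [-0.2  3.5  1.2] [-0.  0.  0.]
-> (0.657, -0.1957, 0.067, -8.7) [82.7  2.6  1.2] [-0.  0.  0.]
0.628 792 [ 0.6286 -0.1914  0.0909]
0.635 933 [ 0.635  -0.192   0.0913]
0.645 934 [ 0.645  -0.1931  0.0912]
0.655 950 [ 0.655  -0.1944  0.0913]
0.665 941 [ 0.6649 -0.1955  0.0912]
[ 0.6231 -0.2149  0.08  ]
```

View pics/w7.png

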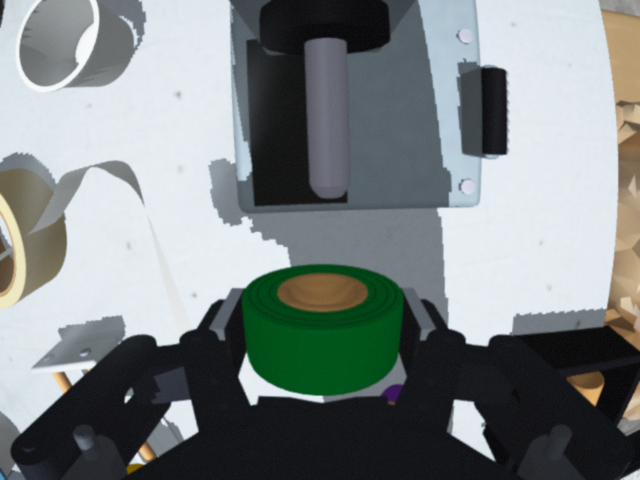

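Green hangs level in the fingers, with the spindle ahead: tip (328,192), disc (325,22). The line is about -7° and I need to shift ~5 mm in -y before sliding on.

```bash
python3 -m crank '[[0,0.002,0,0,0,-1],[0.001,0.0045,0.0005,0,0,-1.7],[0.001,0.0045,0.0005,0,0,-1.7],[0.001,0.0045,0.0005,0,0,-1.7]]'
python3 -c "
from h import *
rel((.578,-.1853,.0675,-7),(.657,-.1948,.0675,-7))"
```

```text
time: 26.55
ee_pos: [0.5765, -0.1858, 0.0681]
eef_rot: [180.0, -0.0, -7.0]
ft_force: [-0.3, 0.0, 0.2]
width: 0.698
grasp_force: 43.4
t 26.6 pos [ 0.5765 -0.1858  0.0681] rot [180.  -0.  -7.] w 0.698 grip 43.4 F [-0.3  0.   0.2]
-> (0.578, -0.1853, 0.0675, -7) [ 1.4 -0.6  0.6] [ 0. -0. -0.]
-> (0.657, -0.1948, 0.0675, -7) [81.  -0.9  0.6] [ 0. -0. -0.]
```

```bash
python3 -m crank '[[0.01,0,0,0,0,0],[0.02,0,0,0,0,0],[0.03,-0.0003,0,0,0,0],[0.04,-0.0005,0,0,0,0],[0.05,-0.0005,0,0,0,0]]'
python3 -m crank '[[0.01,0,0,0,0,0],[0.02,0,0,0,0,0],[0.027,-0.0003,0,0,0,0],[0.03,-0.0005,0,0,0,0],[0.03,-0.0005,0,0,0,0]]'
```

```text
time: 27.05
ee_pos: [0.6271, -0.1911, 0.0677]
eef_rot: [-180.0, 0.0, -7.0]
ft_force: [0.2, -0.7, -1.1]
width: 0.693
grasp_force: 43.4
time: 27.55
ee_pos: [0.6562, -0.1942, 0.0677]
eef_rot: [-180.0, 0.0, -7.0]
ft_force: [0.1, -0.6, -1.6]
width: 0.694
grasp_force: 43.4
```

```bash
python3 -m crank '[[0,0,0.002,0,0,0],[0,0,0.004,0,0,0],[0,0,0.004,0,0,0]]'
python3 -m crank '[[0,0,0,0,0,0],[0,0,0,0,0,0],[0,0,0,0,0,0],[0,0,0,0,0,0]]' 1
python3 -m crank '[[0,0,-0.03,0,0,0],[0,0,-0.07,0,0,0],[-0.01,0,-0.11,0,0,0],[-0.03,0,-0.13,0,0,0],[-0.03,0,-0.13,0,0,0]]'
python3 - <<'E'
from h import *
im,w=wcloud(); save('w8',im)
q=w[mask(im,COL['green'])]; q=q[(abs(q[:,1]+.195)<.05)&(q[:,2]>.03)&(q[:,2]<.13)]
print(np.round(np.percentile(q,[1,50,99],axis=0),4))
rel((.487,-.0,.18,5.9))
E
```

```text
time: 27.85
ee_pos: [0.6554, -0.1944, 0.0634]
eef_rot: [180.0, 0.0, -7.0]
ft_force: [0.4, 0.4, -0.9]
width: 0.693
grasp_force: 43.4
time: 28.25
ee_pos: [0.656, -0.1943, 0.064]
eef_rot: [180.0, -0.0, -7.0]
ft_force: [0.5, 0.3, 0.5]
width: 1.0
grasp_force: 0.0
time: 28.75
ee_pos: [0.6266, -0.1908, 0.1981]
eef_rot: [179.9, -0.3, -7.0]
ft_force: [1.7, -0.7, 0.7]
width: 1.0
grasp_force: 0.0
[[ 0.642  -0.2232  0.084 ]
 [ 0.6568 -0.1954  0.1059]
 [ 0.6708 -0.1675  0.1101]]
t 28.8 pos [ 0.6264 -0.1909  0.1957] rot [179.9  -0.2  -7. ] w 0.996 grip 0.0 F [-0.2  0.3 -0.9]
-> (0.487, -0.0, 0.18, 5.9) [-161.8 -172.5   15. ] [  0.1  -0.2 -12.9]
```

View pics/w8.png

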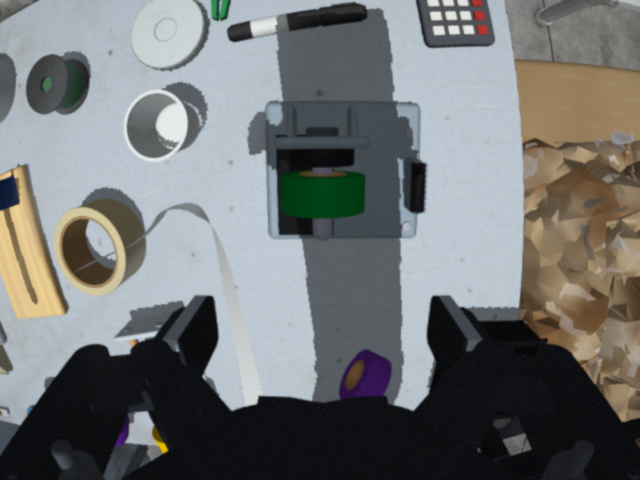

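Green hangs on the spindle at (322,194), with its centre ≈ -31 mm from the origin, within the range. Now red back to the rack.

```bash
python3 -m crank '[[-0.025,-0.027,0,0,0,-3],[-0.058,-0.062,0,0,0,-6],[-0.09,-0.096,0.005,0,0,-9],[-0.125,-0.133,0.01,0,0,-11],[-0.15,-0.16,0.02,0,0,-12.9]]' >/dev/null
python3 -m crank '[[0,0,0,0,0,0],[0,0,0,0,0,0],[0,0,0,0,0,0]]' >/dev/null
python3 -c "
from h import *
rel((.4868,-.0005,.048,5.9))"
```

```text
t 29.6 pos [ 0.4974 -0.0146  0.1735] rot [-180.     0.     5.8] w 1.001 grip 0.0 F [0.3 1.3 0.3]
-> (0.4868, -0.0005, 0.048, 5.9) [ -9.1 -15.1 125.5] [-0.   0.  -0.1]
```

```bash
python3 -m crank '[[-0.009,-0.015,0.01,0,0,0],[-0.009,-0.015,0.05,0,0,0],[-0.009,-0.015,0.09,0,0,0],[-0.009,-0.015,0.119,0,0,0],[-0.009,-0.015,0.1255,0,0,0]]'  >/dev/null
python3 -m crank '[[0,0,0,0,0,0],[0,0,0,0,0,0]]'
python3 -m crank '[[0,0,0,0,0,0],[0,0,0,0,0,0],[0,0,0,0,0,0],[0,0,0,0,0,0],[0,0,0,0,0,0]]' 0 40
python3 -m crank '[[0,0,-0.02,0,0,0],[0,0,-0.05,0,0,0],[0,0,-0.08,0,0,0],[0,0,-0.09,0,0,0],[0,0,-0.09,0,0,0]]'
python3 -c "
from h import *
rel((.495,.1805,.13,2.5))"
```

```text
time: 30.3
ee_pos: [0.4876, 0.0003, 0.0496]
eef_rot: [-180.0, -0.1, 5.9]
ft_force: [-0.3, -0.3, -0.1]
width: 1.002
grasp_force: 0.0
time: 30.8
ee_pos: [0.4876, -0.0002, 0.05]
eef_rot: [179.9, -0.1, 5.9]
ft_force: [-3.0, -2.8, 11.1]
width: 0.692
grasp_force: 40.6
time: 31.3
ee_pos: [0.4874, 0.0002, 0.1399]
eef_rot: [179.9, -0.2, 5.9]
ft_force: [-0.1, 0.2, -1.2]
width: 0.697
grasp_force: 43.4
t 31.3 pos [4.874e-01 2.000e-04 1.399e-01] rot [179.9  -0.2   5.9] w 0.697 grip 43.4 F [-0.1  0.2 -1.2]
-> (0.495, 0.1805, 0.13, 2.5) [  26.  -178.6    9.7] [ 0.1 -0.2  3.4]
```

```bash
python3 -m crank '[[0.005,-0.035,0,0,0,1],[0.01,-0.073,0,0,0,2],[0.016,-0.11,0,0,0,3],[0.022,-0.15,0,0,0,3.4],[0.026,-0.1785,0,0,0,3.4]]' >/dev/null
python3 -m crank '[[0,0,0.01,0,0,0],[0,0,0.035,0,0,0],[0,0,0.06,0,0,0],[0,0,0.0695,0,0,0],[0,0,0.0695,0,0,0]]' >/dev/null
python3 -m crank '[[0,0,0,0,0,0],[0,0,0,0,0,0]]'
python3 - <<'E'
from h import *
im,w=wcloud(); save('w9',im)
b=w[(abs(w[...,1]-.182)<.015)&(w[...,2]>.088)&(w[...,2]<.096)]
for x in (.55,.58,.61,.64): t=b[abs(b[:,0]-x)<.005]; print(x,len(t),np.round(np.median(t,0),4) if len(t) else '')
q=w[mask(im,COL['red'])]; q=q[(q[:,0]>.45)&(q[:,0]<.54)&(abs(q[:,1]-.18)<.04)&(q[:,2]>.05)]; print(np.round(np.percentile(q,[2,50,98],axis=0),4))
rel((.495,.1805,.0705,2.5),(.6123,.1857,.0705,2.5))
E
```

```text
time: 32.5
ee_pos: [0.4946, 0.1808, 0.0698]
eef_rot: [-180.0, -0.1, 2.5]
ft_force: [0.3, 0.6, -1.2]
width: 0.691
grasp_force: 43.4
0.55 764 [0.5516 0.1806 0.0909]
0.58 1130 [0.58   0.1819 0.0912]
0.61 542 [0.6077 0.183  0.0911]
0.64 0 
[[0.4825 0.1549 0.0616]
 [0.5014 0.1812 0.106 ]
 [0.5079 0.2074 0.1119]]
t 32.5 pos [0.4945 0.1808 0.0698] rot [-1.8e+02 -1.0e-01  2.5e+00] w 0.696 grip 43.4 F [ 0.2 -0.8 -0.2]
-> (0.495, 0.1805, 0.0705, 2.5) [ 0.4  0.3 -0.7] [-0.  -0.1 -0. ]
-> (0.6123, 0.1857, 0.0705, 2.5) [117.9   0.2  -0.5] [-0.  -0.1 -0. ]
```

View pics/w9.png

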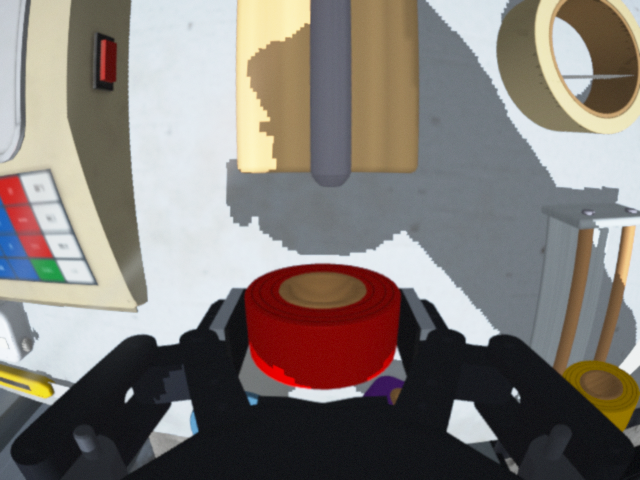

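Rod tip (331,180), red bore (322,290). The roll is ~2.5 mm too far in +y, so I shift it over, then slide it on 117 mm.

```bash
python3 -m crank '[[0,0.0025,-0.001,0,0,0],[0.01,0.0025,-0.001,0,0,0],[0.022,0.0025,-0.001,0,0,0],[0.034,0.0025,-0.001,0,0,0],[0.046,0.0025,-0.001,0,0,0]]'
python3 -m crank '[[0.015,0,0,0,0,0],[0.03,0,0,0,0,0],[0.045,0,0,0,0,0],[0.058,0,0,0,0,0],[0.068,0,0,0,0,0]]'
python3 -m crank '[[0.0025,0,0,0,0,0],[0.0035,0,0,0,0,0],[0.0035,0,0,0,0,0]]'
```

```text
time: 33.05
ee_pos: [0.5414, 0.1801, 0.0697]
eef_rot: [-180.0, -0.0, 2.5]
ft_force: [0.3, -0.4, -0.7]
width: 0.694
grasp_force: 43.4
time: 33.55
ee_pos: [0.6094, 0.183, 0.0693]
eef_rot: [-180.0, 0.0, 2.4]
ft_force: [-1.1, 0.3, -0.6]
width: 0.692
grasp_force: 43.4
time: 33.85
ee_pos: [0.6111, 0.1834, 0.0697]
eef_rot: [180.0, 0.0, 2.5]
ft_force: [0.1, -0.1, -0.1]
width: 0.694
grasp_force: 43.4
```

```bash
python3 -m crank '[[0.001,0,0.002,0,0,0],[0.001,0,0.004,0,0,0],[0.001,0,0.004,0,0,0]]'
python3 -m crank '[[0,0,0,0,0,0],[0,0,0,0,0,0],[0,0,0,0,0,0],[0,0,0,0,0,0]]' 1
python3 -m crank '[[0,0,-0.03,0,0,0],[0,0,-0.07,0,0,0],[0,0,-0.11,0,0,0],[-0.02,0,-0.13,0,0,0],[-0.05,0,-0.13,0,0,0]]'
python3 - <<'E'
from h import *
im,w=wcloud(); save('w10',im)
q=w[mask(im,COL['red'])]; q=q[(q[:,0]>.56)&(q[:,0]<.66)&(abs(q[:,1]-.18)<.04)&(q[:,2]>.05)]; print(np.round(np.percentile(q,[2,50,98],axis=0),4))
rel((.4175,-.0078,.18,5.9))
E
```

```text
time: 34.15
ee_pos: [0.6124, 0.1835, 0.0673]
eef_rot: [180.0, -0.1, 2.5]
ft_force: [-4.4, -2.2, 12.6]
width: 0.696
grasp_force: 44.5
time: 34.55
ee_pos: [0.6123, 0.1832, 0.0656]
eef_rot: [180.0, 0.0, 2.5]
ft_force: [-0.4, -0.0, 0.6]
width: 0.999
grasp_force: 0.0
time: 35.05
ee_pos: [0.5639, 0.182, 0.1989]
eef_rot: [-179.9, -0.3, 2.4]
ft_force: [-0.0, 0.3, -0.4]
width: 1.0
grasp_force: 0.0
[[0.5991 0.1565 0.0901]
 [0.6113 0.183  0.1061]
 [0.6229 0.21   0.1098]]
t 35.1 pos [0.5584 0.1827 0.1971] rot [180.   -0.    2.6] w 0.997 grip 0.0 F [1.2 3.9 0.4]
-> (0.4175, -0.0078, 0.18, 5.9) [-149.5  183.8   17. ] [ 0.  -0.  -3.3]
```

Red is back at x ≈ .611 (it was .612). Now yellow.

```bash
python3 -m crank '[[-0.025,0.03,0,0,0,-1],[-0.053,0.065,0,0,0,-2],[-0.081,0.1,0,0,0,-3],[-0.109,0.135,0.005,0,0,-3.3],[-0.137,0.17,0.01,0,0,-3.3]]' >/dev/null
python3 -m crank '[[0,0,0,0,0,0],[0,0,0,0,0,0],[0,0,0,0,0,0]]' >/dev/null
python3 -c "
from h import *
rel((.4175,-.0075,.048,5.9))"
```

```text
t 35.9 pos [0.4335 0.0063 0.1861] rot [-180.    -0.     5.9] w 0.995 grip 0.0 F [ 0.8  0.8 -0.2]
-> (0.4175, -0.0075, 0.048, 5.9) [-17.4  12.1 138.1] [-0. -0. -0.]
```

```bash
python3 -m crank '[[-0.0174,0.012,0.01,0,0,0],[-0.0174,0.012,0.05,0,0,0],[-0.0174,0.012,0.095,0,0,0],[-0.0174,0.012,0.13,0,0,0],[-0.0174,0.012,0.139,0,0,0]]'  >/dev/null
python3 -m crank '[[0,0,0,0,0,0],[0,0,0,0,0,0]]'
python3 -m crank '[[0,0,0,0,0,0],[0,0,0,0,0,0],[0,0,0,0,0,0],[0,0,0,0,0,0],[0,0,0,0,0,0]]' 0 40
python3 -m crank '[[0,0,-0.02,0,0,0],[0,0,-0.05,0,0,0],[0,0,-0.08,0,0,0],[0,0,-0.09,0,0,0],[0,0,-0.09,0,0,0]]'
python3 -c "
from h import *
rel((.49,.1783,.13,2.5))"
```

```text
time: 36.6
ee_pos: [0.4181, -0.0076, 0.0482]
eef_rot: [-180.0, -0.1, 5.9]
ft_force: [0.9, 0.7, 0.3]
width: 0.998
grasp_force: 0.0
time: 37.1
ee_pos: [0.4182, -0.0078, 0.0484]
eef_rot: [180.0, -0.2, 5.8]
ft_force: [-2.4, 3.5, 11.3]
width: 0.701
grasp_force: 40.6
time: 37.6
ee_pos: [0.4179, -0.0087, 0.1383]
eef_rot: [179.9, -0.2, 5.8]
ft_force: [0.3, -0.4, -0.7]
width: 0.695
grasp_force: 43.8
t 37.6 pos [ 0.4179 -0.0087  0.1383] rot [179.9  -0.2   5.8] w 0.695 grip 43.8 F [ 0.3 -0.4 -0.7]
-> (0.49, 0.1783, 0.13, 2.5) [  90.5 -178.9    8.2] [ 0.1 -0.2  3.3]
```

```bash
python3 -m crank '[[0.017,-0.034,0,0,0,1],[0.035,-0.07,0,0,0,2],[0.054,-0.107,0,0,0,3],[0.073,-0.145,0,0,0,3.3],[0.0905,-0.179,0,0,0,3.3]]' >/dev/null
python3 -m crank '[[0,0,0.01,0,0,0],[0,0,0.035,0,0,0],[0,0,0.06,0,0,0],[0,0,0.069,0,0,0],[0,0,0.069,0,0,0]]' >/dev/null
python3 -m crank '[[0,0,0,0,0,0],[0,0,0,0,0,0]]'
python3 - <<'E'
from h import *
im,w=wcloud(); save('w11',im)
b=w[(abs(w[...,1]-.182)<.015)&(w[...,2]>.088)&(w[...,2]<.096)]
for x in (.552,.58): t=b[abs(b[:,0]-x)<.005]; print(x,len(t),np.round(np.median(t,0),4) if len(t) else '')
q=w[mask(im,COL['yellow'])]; q=q[(q[:,0]>.45)&(q[:,0]<.54)&(abs(q[:,1]-.18)<.04)&(q[:,2]>.05)]; print(np.round(np.percentile(q,[2,50,98],axis=0),4))
rel((.49,.1783,.069,2.5),(.574,.182,.069,2.5))
E
```

```text
time: 38.8
ee_pos: [0.4895, 0.179, 0.0688]
eef_rot: [-180.0, -0.1, 2.5]
ft_force: [0.1, -0.3, 0.1]
width: 0.692
grasp_force: 43.8
0.552 1012 [0.5525 0.1806 0.0909]
0.58 1143 [0.58   0.1818 0.0913]
[[0.4765 0.1527 0.0608]
 [0.4962 0.1793 0.106 ]
 [0.5019 0.206  0.1124]]
t 38.9 pos [0.4895 0.179  0.0688] rot [-1.8e+02 -1.0e-01  2.5e+00] w 0.693 grip 43.8 F [-0.2 -0.5 -0.6]
-> (0.49, 0.1783, 0.069, 2.5) [ 0.5  0.7 -0.2] [-0.  -0.1 -0. ]
-> (0.574, 0.182, 0.069, 2.5) [84.6  0.7 -0.1] [-0.  -0.1 -0. ]
```

```bash
python3 -m crank '[[0.008,0.001,0,0,0,0],[0.018,0.001,0,0,0,0],[0.03,0.001,0,0,0,0],[0.042,0.001,0,0,0,0],[0.054,0.001,0,0,0,0]]'
python3 -m crank '[[0.012,0,0,0,0,0],[0.023,0,0,0,0,0],[0.029,0,0,0,0,0],[0.031,0,0,0,0,0],[0.031,0,0,0,0,0]]'
python3 -m crank '[[0,0,0.002,0,0,0],[0,0,0.0035,0,0,0],[0,0,0.0035,0,0,0]]'
python3 -m crank '[[0,0,0,0,0,0],[0,0,0,0,0,0],[0,0,0,0,0,0],[0,0,0,0,0,0]]' 1
python3 -m crank '[[0,0,-0.03,0,0,0],[0,0,-0.07,0,0,0],[0,0,-0.11,0,0,0],[-0.02,0,-0.14,0,0,0],[-0.06,0,-0.15,0,0,0]]'
python3 -m crank '[[-0.03,0,0,0,0,0],[-0.06,0,0,0,0,0],[-0.08,0,0,0,0,0]]'
python3 - <<'E'
from h import *
im,w=wcloud(); save('w12',im)
for k,x in (('yellow',.574),('red',.612)):
    q=w[mask(im,COL[k])]; q=q[(abs(q[:,0]-x)<.03)&(abs(q[:,1]-.18)<.04)&(q[:,2]>.05)]; print(k,np.round(np.percentile(q,[2,50,98],axis=0),4).tolist())
im,w=cloud('scene'); save('scene1',im)
for k,lo,hi in (('yellow',(.54,.14,.05),(.6,.22,.13)),('red',(.58,.14,.05),(.65,.22,.13)),('green',(.62,-.25,.05),(.69,-.15,.13)),('core',(.38,-.41,.0),(.49,-.29,.06))):
    q=w[mask(im,COL[k])]; q=q[((q>lo)&(q<hi)).all(1)]; print('scene',k,len(q),np.round(np.percentile(q,[3,97],axis=0),3).tolist() if len(q) else '')
save('fin',cv2.resize(im[150:430,170:490],None,fx=2,fy=2))
E
```

```text
time: 39.35
ee_pos: [0.5442, 0.1802, 0.0677]
eef_rot: [-180.0, -0.0, 2.5]
ft_force: [0.5, -0.1, -0.3]
width: 0.695
grasp_force: 43.8
time: 39.85
ee_pos: [0.5738, 0.1817, 0.0677]
eef_rot: [-180.0, 0.0, 2.5]
ft_force: [-0.8, -0.2, -0.2]
width: 0.695
grasp_force: 43.8
time: 40.15
ee_pos: [0.5737, 0.1818, 0.0658]
eef_rot: [180.0, -0.1, 2.5]
ft_force: [-5.5, -2.3, 13.4]
width: 0.692
grasp_force: 45.0
time: 40.55
ee_pos: [0.5736, 0.1815, 0.0641]
eef_rot: [180.0, 0.0, 2.5]
ft_force: [1.2, -0.3, -0.9]
width: 1.001
grasp_force: 0.0
time: 41.05
ee_pos: [0.5157, 0.1797, 0.2172]
eef_rot: [-179.9, -0.2, 2.4]
ft_force: [-0.6, 0.5, 0.6]
width: 1.001
grasp_force: 0.0
time: 41.35
ee_pos: [0.4321, 0.1756, 0.214]
eef_rot: [179.9, 0.0, 2.5]
ft_force: [-0.2, -1.2, -0.4]
width: 0.998
grasp_force: 0.0
yellow [[0.5581, 0.1539, 0.0669], [0.5682, 0.1813, 0.1043], [0.5833, 0.2085, 0.1098]]
red [[0.5971, 0.1549, 0.0651], [0.5987, 0.1862, 0.0904], [0.6016, 0.2101, 0.1016]]
scene yellow 526 [[0.558, 0.16, 0.062], [0.582, 0.21, 0.111]]
scene red 436 [[0.597, 0.164, 0.074], [0.622, 0.212, 0.111]]
scene green 0 
scene core 195 [[0.417, -0.397, 0.005], [0.452, -0.357, 0.04]]
```

View pics/fin.png

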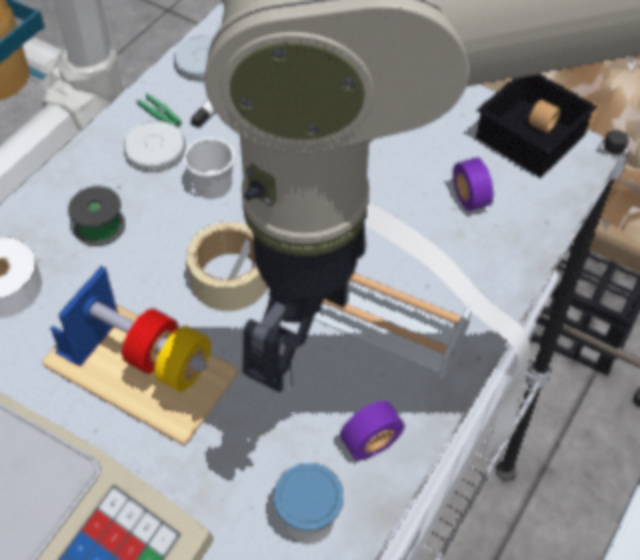

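The crop shows red (150,340) and yellow (182,360) back on the rod in their old places, within about 3 mm. The core is in the bin at (545,115), and both cups stand where they were. Handing in.

```bash
python3 -m crank '[[0,0,0,0,0,0],[0,0,0,0,0,0]]' >/dev/null; python3 -c "
from station import hand_in
print(hand_in())"
```

```text
the job is handed in; nothing more can be done
None
```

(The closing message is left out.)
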